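# Pack out a bench hold-down over a porcelain plaque

## Task

Take the cup off the hold-down and stand it upright on the bench beside it, then stack spare wooden pads flat and centred on the pad already on the plaque, one by one, using just as many as it takes for the sprung arm's foot to press on the stack before the arm reaches its stop. Swing the arm down by its cross-bar until you feel the foot bear firmly on the stack, and finish while holding it pressed down: do not let go of the bar. Leave the other things on the bench alone.

Things in the scene. Friction and masses are not known exactly. Their poses are not given: they have to be found in the camera images.
- foot_stop (a point): Where the lowest point of the hold-down's foot lies when the arm is fully down on its stop (joint beam at 0): 100 mm above the bench, on the vertical axis through the middle of the rest. Its axes are those of the hold-down: x from here level towards the hinge post (away from the robot), y along the hinge axis, z up. The wooden base board under it is 20 mm thick, 130 mm wide (y), and runs from 110 mm before this point to 230 mm behind it.
- hinge (a point): Middle of the arm's hinge axis, on the steel post: 150 mm behind foot_stop in x and 25 mm above it.
- beam (a joint): Angle of the swing arm, rad: 0 = level, on its stop, reaching from the hinge towards the robot over the rest; 1.4 = raised, nearly upright (where it starts). A spring lifts it (about 3 N at the handle when level, less when raised), so it flies up when let go. If the arm comes to 0 the foot is stopped by the mechanism, not by the packing. One pad thickness under the foot raises the arm by 0.10 rad.
- handle (a point): Middle of the steel cross-bar at the arm's free end, 220 mm from the hinge axis: 14 mm diameter, 120 mm long, along the hinge axis. The 24 mm wide, 22 mm thick wooden arm joins it in the middle, so 48 mm of bare bar stick out on each side and can be pinched from above; the bar may turn in the grip while the arm swings. Centre 125 mm above the bench with the arm level, 342 mm with it raised.
- foot (a point): Round rubber foot (32 mm) under the arm, 150 mm from the hinge axis. This point: its lowest point when the arm is level.
- plaque: Square porcelain plaque 92 x 92 x 10 mm, lying in the low-lipped metal rest (102 mm square) below the foot. Origin: centre of its underside. The rest's height differs from job to job, so the space between the plaque's top and foot_stop is 18 to 42 mm.
- pad0_c (a point): Centre of the wooden packing pad that already lies on the plaque. All four pads are alike: 44 mm (own x) by 70 mm (own y) by 15 mm thick (z).
- cup_c (a point): Centre (half-way up) of an empty porcelain cup, 54 mm across the mouth, narrower at the foot, 60 mm tall, no handle, standing on pad0. The bench round x = 0.43, y = 0.30 m (to the left of the hold-down) is always free for it.
- pad1_c (a point): Centre of a spare wooden packing pad, 44 mm (own x) by 70 mm (own y) by 15 mm thick, lying flat on the bench at the start.
- pad2_c (a point): Centre of a spare wooden packing pad, 44 mm (own x) by 70 mm (own y) by 15 mm thick, lying flat on the bench at the start.
- pad3_c (a point): Centre of a spare wooden packing pad, 44 mm (own x) by 70 mm (own y) by 15 mm thick, lying flat on the bench at the start.
- glue_bottle: Bystander, to be left where it is: white glue bottle, 48 mm diameter, 120 mm tall. Origin: on its underside.
- dish: Bystander, to be left where it is: shallow blue dish, 72 mm diameter, 30 mm tall. Origin: on its underside.
- brush_jar: Bystander, to be left where it is: white porcelain jar with brushes, 68 mm diameter, 180 mm tall over the brushes. Origin: on its underside.
- goblet: Bystander, to be left where it is: blue stemmed cup, 58 mm diameter, 85 mm tall. Origin: on its underside.
- bowl: Bystander, to be left where it is: white bowl, 100 mm diameter, 45 mm tall. Origin: on its underside.
- paint_jar: Bystander, to be left where it is: capped glass jar, 48 mm diameter, 50 mm tall. Origin: on its underside.
- brush: Bystander, to be left where it is: wide flat brush about 200 mm long lying on the bench. Origin: on its underside, along the brush.
Things that resemble listed ones, but are neither listed nor needed, are in the scene too. What is shaped like the part that bears pad3_c but blue or yellow is not meant.

How it is judged (in metres and radians):
On the way, in this order (a step that is already met when the one before it is completed fails the run):
1. the cup stands upright on the bench, off the hold-down, let go (height (world z) of cup_c between 0.02 and 0.042 m and angle between cup_c's own z axis and vertical below 0.15 rad and horizontal distance between cup_c and foot_stop above 0.09 m and contact force between the fingers and cup below 0.1 N), for 0.2 s.
2. a spare pad lies flat and centred on the stack, let go (((horizontal distance between pad1_c and foot_stop below 0.02 m and angle between pad1_c's own z axis and vertical below 0.12 rad and z of pad1_c in the frame of plaque above 0.028 m and contact force between the fingers and pad1 below 0.1 N) or (horizontal distance between pad2_c and foot_stop below 0.02 m and angle between pad2_c's own z axis and vertical below 0.12 rad and z of pad2_c in the frame of plaque above 0.028 m and contact force between the fingers and pad2 below 0.1 N) or (horizontal distance between pad3_c and foot_stop below 0.02 m and angle between pad3_c's own z axis and vertical below 0.12 rad and z of pad3_c in the frame of plaque above 0.028 m and contact force between the fingers and pad3 below 0.1 N))), for 0.2 s.
At the end, for the whole second after the job is handed in: The robot holds the bar: the foot presses over 3 N on a spare pad; that pad and pad0 lie flat (0.12 rad), within 20 mm of the pressing axis; swing arm within 0.125 rad of its stop (no pad too many); cup upright (0.15 rad) on the bench, 90 mm or more from the axis (((contact force between beam and pad1 above 3 N and horizontal distance between pad1_c and foot_stop below 0.02 m and angle between pad1_c's own z axis and vertical below 0.12 rad and z of pad1_c in the frame of plaque above 0.028 m) or (contact force between beam and pad2 above 3 N and horizontal distance between pad2_c and foot_stop below 0.02 m and angle between pad2_c's own z axis and vertical below 0.12 rad and z of pad2_c in the frame of plaque above 0.028 m) or (contact force between beam and pad3 above 3 N and horizontal distance between pad3_c and foot_stop below 0.02 m and angle between pad3_c's own z axis and vertical below 0.12 rad and z of pad3_c in the frame of plaque above 0.028 m)) and value of joint beam below 0.125 rad and angle between pad0_c's own z axis and vertical below 0.12 rad and horizontal distance between pad0_c and foot_stop below 0.02 m and contact force between any of the fingers, the arm and beam above 1 N and height (world z) of cup_c between 0.02 and 0.042 m and angle between cup_c's own z axis and vertical below 0.15 rad and horizontal distance between cup_c and foot_stop above 0.09 m); the arm keeps its last pose, push and grip.
It fails at once if a bystander was moved more than 40 mm (distance of any of glue_bottle, dish, brush_jar, goblet, bowl, paint_jar, brush from where it was at the start of the episode above 0.04 m).
It fails at once if the plaque was shifted more than 15 mm (distance of plaque from where it was at the start of the episode above 0.015 m).
It also fails if it takes over 72 s, if anything falls off the work surface, if the arm or the gripper's body presses on something with over 40 N, if the wrist force passes 120 N, or if a joint passes its speed limit or range.

## Robot

A 6-joint arm with a two-finger parallel gripper is mounted at the origin on the work surface. World frame = base frame: x ahead of the robot, y to its left, z up, the work surface at z = 0. Lengths are in mm, angles in rad, forces in N, time in s.
With the tool pointing down it reaches from about 325 to 900 mm from the base axis. Payload 6.1 kg.
Tool frame: the origin (TCP) lies between the finger pads; the fingertips stand 19 mm ahead of it and the grasp point (between the pads) is the TCP; z points along the fingers, y is the line along which they close (so a half turn about z gives the same grasp; the last joint's range is limited). The gripper opens to 85 mm and grips with 20 to 120 N. Pads are 22 mm wide; open, the fingers measure 114 mm over their backs; the gripper's body (76 mm by 85 mm) begins 54 mm behind the grasp point. The pads swing forward as they close: fully open they stand 13 mm farther back than shut.
Start: joints at [1.122, 0.22, 1.526, -0, 1.395, -0.126], TCP at [198.263, 592.712, 250.3] pointing down, gripper open.
Joint ranges: [-2.98, 2.98], [-0.91, 2.08], [0.09, 2.57], [-1.24, 4.39], [0.2, 2.65], [-2.68, 2.68]. Speed limits (rad/s): [2.57, 2.57, 3.01, 3.14, 3.14, 3.14].

## Interface

Orientations are given as a unit quaternion [x, y, z, w].
In Python, from cell import status, vision, order gives the robot as it stands.
- The arm moves only by the shell command python3 -m handwheel 'ROWS' [FORCE]. ROWS is JSON, one flat list of numbers, 5 for each row, row after row: the shift along the tool's x, y, z in cm, then the turn about the tool's z in degrees, then the finger opening in cm, from 0 to 8.54. In form: [tx, ty, tz, turn, jaw, tx, ty, tz, turn, jaw, ...]. A call has 1 to 5 rows; each row is the pose to reach, as a shift and turn from the pose commanded when the call began, along the tool's axes at that moment; what a row does not reach only later rows make up. A row lasts 1/10 s, in which the tool goes at most 50 mm and 8.59 degrees, less where a joint would pass 70% of its speed; a pose out of reach is approached as far as the arm can. A call with a gripper value outside its range is refused whole. The fingers move at their own pace and stop on an object; FORCE is the grip in N (left out, the last holds). Time passes only in rows, so rows that repeat a pose let the fingers close. It gives the time, the measured TCP pose, the force, the opening and the grip force at its end, in the units of the state.
- status.state(): the state, without advancing time (a new reading comes with each control period).
- vision.capture(name): name is "scene" or "side" or "wrist"; returns a dict with "color" (384x512x3 uint8, blue, green, red), "z_map" (384x512 float32, mm along the optical axis (not along the pixel's ray), 0 where there is no reading), "intrinsics" (3x3 intrinsics, pixels), "R" (3x3) and "t" (3): a world point X has camera coordinates R X + t; the wrist camera has in their place "hand_eye" (4x4, takes a point from camera to tool coordinates, whose origin is the TCP and whose axes are the flange's). Camera axes: x right, y down, z forward; pixel columns grow to the right and rows downward; lengths in mm; the calibration is good to about 2 mm. The wrist camera is an equidistant fisheye: a pixel r from the principal point sees the ray r / f radians off the axis. A picture is of the moment at which its call begins: read the wrist's pose just before it.
- order.close_job(): hands the job in; it is judged then, once.
The state is a dict: "time": time; "q": joint angles; "dq": joint speeds; "joint_efforts": joint torques, N m; "tcp_pos": TCP position; "ee_rot": TCP orientation; "ft_force": force on the tool from outside, world axes, zero at the start; "torque": the same for the moment, N m; "finger_gap": finger opening in mm; "gripper_force": force on a finger pad.
Only numpy, scipy, OpenCV 4.12 (cv2) and the standard library are available. Lean on these libraries where they do the work, as an engineer would, in place of code of your own. Each camera call takes 0.05 s, during which the arm holds its last target. There are 200 camera calls.

## Working session

There is one attempt and no reset: what is moved stays moved. The work goes in short steps, Python scripts to look and compute and a shell command to move; the robot and the scene stay as the last step left them, time stands still between calls to the robot, and variables do not carry over. Pictures are saved under pics/ and viewed, at most 10 in all, crops included, and the job is handed in when it is done.

```bash
ls; mkdir -p pics
cat > h.py <<'E'
import numpy as np, cv2
from cell import status, vision, order
from scipy.spatial.transform import Rotation as Ro
def cloud(c):
    z=c["z_map"].astype(float);K=np.array(c["intrinsics"]);v,u=np.mgrid[:z.shape[0],:z.shape[1]]
    P=np.stack([(u-K[0,2])/K[0,0]*z,(v-K[1,2])/K[1,1]*z,z],-1)
    X=(P-np.array(c["t"]))@np.array(c["R"]); X[z==0]=np.nan
    return X
def tool(p):  # world shift to point -> tool-axes shift in cm
    s=status.state();return Ro.from_quat(s["ee_rot"]).inv().apply(np.array(p)-s["tcp_pos"])/10
E
python3 - <<'E'
from h import *
ims=[]
for n in("scene","side"):
    c=vision.capture(n);np.savez(n+"0.npz",**c);ims.append(c["color"])
    print(n,c["intrinsics"],-np.array(c["R"]).T@c["t"])
cv2.imwrite("pics/a.png",cv2.resize(ims[0],(800,600)));cv2.imwrite("pics/b.png",cv2.resize(ims[1],(800,600)))
s=status.state();print(s);print(Ro.from_quat(s["ee_rot"]).as_matrix().round(3))
E
```

```text
pics
scene [[384.1724456    0.         260.43300937]
 [  0.         384.1724456  193.28789138]
 [  0.           0.           1.        ]] [1281.54843182  420.86914648 1011.53861843]
side [[427.94183596   0.         253.606399  ]
 [  0.         427.94183596 184.01627153]
 [  0.           0.           1.        ]] [ 324.16556415 -930.00293255  980.759529  ]
{'time': 0.1, 'q': array([ 1.12189554e+00,  2.21188007e-01,  1.52749263e+00,  7.26700529e-06,
        1.39472086e+00, -1.26105173e-01]), 'dq': array([-0.00133267, -0.002519  , -0.00258778, -0.00058581,  0.00062357,
        0.00044849]), 'joint_efforts': array([ 1.03409067e-03, -4.98242462e+01, -3.90550447e+01, -5.53094389e-05,
        5.60019136e-03,  6.39244877e-05]), 'tcp_pos': array([198.04014693, 592.24890475, 249.28553203]), 'ee_rot': array([ 1.60698570e-01,  9.87003116e-01, -8.66283916e-04, -2.59886030e-04]), 'ft_force': array([ 0.21981314,  0.16096435, -0.74288105]), 'torque': array([ 0.04370151, -0.03947529,  0.03113534]), 'gripper_force': 0.0, 'finger_gap': 85.81596563482756}
[[-0.948  0.317 -0.001]
 [ 0.317  0.948 -0.002]
 [ 0.    -0.002 -1.   ]]
```

View pics/a.png

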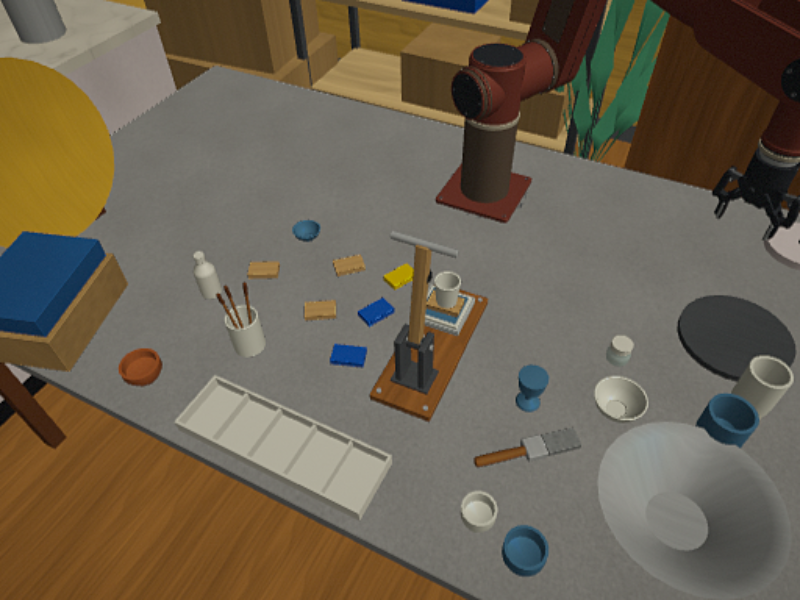

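View pics/b.png

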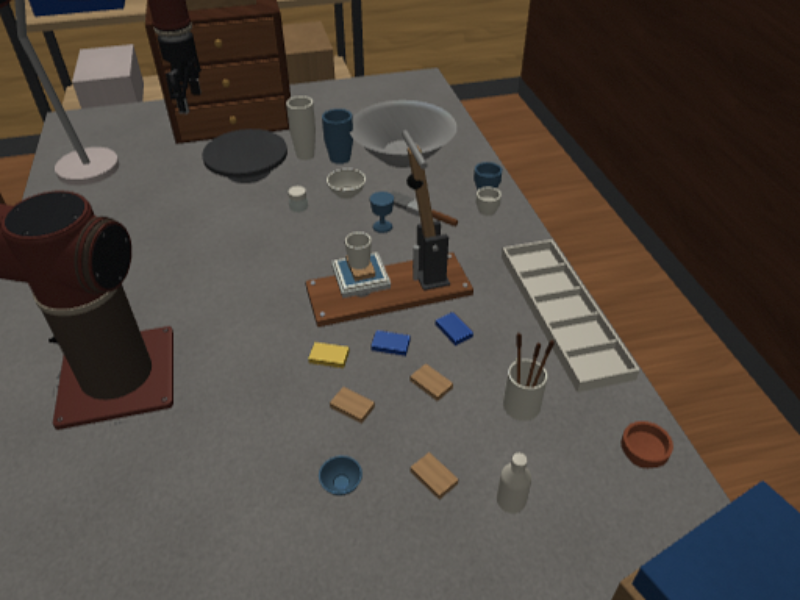

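Scene view (800x600 px): wooden pads are at (263,269), (349,265) and (320,310). The blue blocks at (376,312) and (348,355) and the yellow one at (400,275) are decoys. The cup is at (447,290) and the bar at (424,244). Side view: the wooden pads are at (352,404), (431,381) and (434,474), and the cup at (358,250). Only the three wood-coloured blocks fit "wooden pad".

```bash
cat > m.py <<'E'
from h import *
def blobs(n,c):
    X=cloud(c);hsv=cv2.cvtColor(c["color"],cv2.COLOR_BGR2HSV);H,S,V=[hsv[...,i].astype(int) for i in range(3)]
    ok=np.isfinite(X[...,2])
    inb=(X[...,0]>250)&(X[...,0]<850)&(X[...,1]>-350)&(X[...,1]<450)
    def rep(lbl,m,lo,hi,amin):
        m=(m&ok&inb&(X[...,2]>lo)&(X[...,2]<hi)).astype(np.uint8)
        k,L,st,ce=cv2.connectedComponentsWithStats(m)
        for i in range(1,k):
            if st[i,4]<amin: continue
            P=X[L==i]; r=cv2.minAreaRect(P[:,:2].astype(np.float32))
            print(n,lbl,"px",ce[i].round(),st[i,4],"rect",np.round(r[0],1),np.round(r[1],1),round(r[2],1),"z",np.percentile(P[:,2],[5,50,95]).round(1))
    wood=(H>7)&(H<25)&(S>90)
    rep("pad",wood,9,22,40)
    rep("board",(H<18)&(S>90),14,26,300)
    rep("hiwood",wood,40,400,20)
    rep("white",(S<60)&(V>110),30,160,30)
    rep("grey",(S<60),300,400,15)
if __name__=="__main__":
    for n in("scene","side"): blobs(n,dict(np.load(n+"0.npz")))
E
python3 m.py
```

```text
scene pad px [223. 169.] 170 rect [ 421.5 -181.6] [49.6 68.9] 45.9 z [10.9 14.7 18.3]
scene pad px [174. 172.] 75 rect [ 515.3 -334.8] [56.2 30. ] 4.0 z [10.9 14.8 18.9]
scene pad px [275. 235.] 1326 rect [556.2 104.1] [343.3 130.4] 2.2 z [13.5 19.4 21.6]
scene pad px [205. 197.] 208 rect [ 573.7 -165.7] [50.8 67.2] 32.7 z [11.1 14.6 18. ]
scene pad px [320. 292.] 208 rect [737.5 324.5] [20.5 96.4] 39.0 z [10.6 17.1 21.4]
scene board px [275. 235.] 1473 rect [556.3 103.8] [343.4 130.3] 2.3 z [16.5 19.9 23.1]
scene hiwood px [271. 189.] 755 rect [566.2 109. ] [180.4  69.5] 4.1 z [ 87.9 221.8 333.1]
scene hiwood px [158. 193.] 48 rect [ 696.8 -243.7] [29.7 13.2] 35.1 z [ 77.6 134.9 176.3]
scene hiwood px [149. 195.] 52 rect [ 720.5 -263.2] [ 9.  10.7] 56.6 z [ 57.5 128.1 175.9]
scene hiwood px [144. 197.] 41 rect [ 740.8 -261.8] [ 6.6 16.8] 71.2 z [ 79.2 137.4 175.8]
scene white px [288. 193.] 450 rect [495.9 114.7] [106.2  77.5] 0.6 z [ 66.   97.3 151.6]
scene white px [157. 210.] 389 rect [ 720.6 -251.6] [68.4 66.1] 37.1 z [34.3 66.5 90.6]
scene white px [383. 248.] 40 rect [537.5 44
[... 807 characters left out ...]
side hiwood px [270. 126.] 346 rect [613.4  93.6] [63.9 49.4] 39.7 z [148.9 232.8 327. ]
side hiwood px [232. 174.] 94 rect [499.3  89.5] [53.6 45.2] 10.8 z [81.2 89.  93.4]
side hiwood px [332. 228.] 68 rect [ 702.3 -243. ] [ 8.1 17.1] 78.0 z [ 67.8 127.1 175.1]
side hiwood px [347. 231.] 61 rect [ 737.2 -265.9] [ 8.5 17.9] 79.3 z [ 71.5 126.4 175.7]
side hiwood px [341. 232.] 53 rect [ 717.7 -267.3] [6.5 8.5] 72.3 z [ 79.3 134.  175.7]
side white px [231. 177.] 233 rect [495.8  99.6] [101.1 102.4] 1.8 z [66.4 73.4 77.8]
side white px [329. 242.] 36 rect [ 700.9 -252.8] [30.5 58.6] 0.7 z [38.3 87.3 90.5]
side grey px [265.  95.] 123 rect [609.9 103.4] [ 17.5 123.3] 2.4 z [338.7 345.3 347.9]
```

Run:
```python
from h import *
from scipy.optimize import least_squares
for n in("scene","side"):
    c=dict(np.load(n+"0.npz"));X=cloud(c);hsv=cv2.cvtColor(c["color"],cv2.COLOR_BGR2HSV);H,S,V=[hsv[...,i].astype(int) for i in range(3)]
    near=np.hypot(X[...,0]-496,X[...,1]-101)<60
    m=near&(X[...,2]>135)&(X[...,2]<165)&(S<70); P=X[m]
    top=P[P[:,2]>np.percentile(P[:,2],50)]
    f=least_squares(lambda q:np.hypot(top[:,0]-q[0],top[:,1]-q[1])-q[2],[496,101,26],loss="soft_l1").x
    print(n,"cup rim",f.round(1),"ztop",np.percentile(P[:,2],[50,90,98]).round(1),len(P))
    m=near&(H>7)&(H<25)&(S>90)&(X[...,2]>80)&(X[...,2]<100);P=X[m]
    print(" pad0 z",np.percentile(P[:,2],[5,50,95]).round(1),"rect",cv2.minAreaRect(P[:,:2].astype(np.float32)))
    m=near&(S<60)&(V>110)&(X[...,2]>62)&(X[...,2]<85);print(" plaque",np.percentile(X[m][:,2],[5,25,50,75,95]).round(1))
    blue=(H>90)&(H<130)&(S>80)
    near=np.hypot(X[...,0]-496,X[...,1]-101)<75
    m=near&(X[...,2]>55)&(X[...,2]<85)&(blue);print(" plaque blue",np.percentile(X[m][:,2],[5,50,95]).round(1),m.sum())
    for lbl,mm in(("blue",blue),("yel",(H>=24)&(H<36)&(S>120)),("wood",(H>7)&(H<24)&(S>90)&(X[...,2]<25))):
        mm=(mm&(X[...,2]>8)&(X[...,1]<60)&(X[...,1]>-450)&(X[...,0]>250)&(X[...,0]<700)).astype(np.uint8)
        k,L,st,ce=cv2.connectedComponentsWithStats(mm)
        for i in range(1,k):
            if st[i,4]>60: r=cv2.minAreaRect(X[L==i][:,:2].astype(np.float32));print("  ",lbl,ce[i].round(),np.round(r[0]),np.round(r[1]),round(r[2]))
```

```text
scene cup rim [497.  106.   24.6] ztop [146.7 152.  154.4] 150
 pad0 z [82.8 91.2 94.8] rect ((499.1158447265625, 104.19634246826172), (45.84646224975586, 69.47181701660156), 4.1366167068481445)
 plaque [65.6 70.8 75.  77.2 79.6]
 plaque blue [74.9 77.2 80.4] 82
   blue [196. 146.] [ 373. -332.] [71. 67.] 7
   blue [240. 199.] [525. -50.] [48. 70.] 63
   blue [223. 227.] [658. -44.] [48. 71.] 18
   yel [255. 176.] [399. -54.] [49. 73.] 66
   wood [223. 169.] [ 422. -182.] [50. 69.] 46
   wood [168. 172.] [ 525. -356.] [48. 73.] 33
   wood [204. 198.] [ 574. -166.] [51. 67.] 33
   wood [247. 237.] [657.  51.] [85. 17.] 1
side cup rim [494.2 103.6  24.4] ztop [145.  150.8 151.9] 147
 pad0 z [81.8 89.1 93.4] rect ((496.51702880859375, 95.63207244873047), (44.09015655517578, 60.59606170654297), 2.9794583320617676)
 plaque [67.  70.4 73.9 75.8 77.9]
 plaque blue [72.6 75.6 78.3] 137
   blue [290. 210.] [654. -47.] [45. 74.] 19
   blue [250. 219.] [521. -53.] [48. 70.] 63
   blue [217. 302.] [ 371. -330.] [69. 68.] 38
   wood [246. 195.] [543.  49.] [309.  30.] 2
   wood [210. 226.] [398. -55.] [49. 70.] 63
   wood [276. 244.] [ 573. -167.] [47. 72.] 32
   wood [225. 258.] [ 419. -182.] [46. 71.] 44
   wood [277. 304.] [ 522. -358.] [46. 72.] 26
```

```bash
python3 -m handwheel '[-4,-3.3,0,0,8.5,-7.5,-6.3,0,0,8.5,-11,-9.2,0,0,8.5,-14.5,-12.2,0,0,8.5,-15,-12.6,0,0,8.5]' 30; python3 -m handwheel '[-4,-3.3,0,0,8.5,-7.5,-6.3,0,0,8.5,-11,-9.2,0,0,8.5,-14.5,-12.2,0,0,8.5,-15,-12.6,0,0,8.5]';python3 -m handwheel '[-4,-3.3,0,0,8.5,-7.5,-6.3,0,0,8.5,-11,-9.2,0,0,8.5,-13.7,-11.6,0,0,8.5,-13.7,-11.6,0,0,8.5]'
python3 - <<'E'
from h import *
s=status.state();c=vision.capture("wrist");np.savez("w0.npz",tp=s["tcp_pos"],rt=s["ee_rot"],**c)
cv2.imwrite("pics/w0.png",c["color"]);print(c["intrinsics"],c["hand_eye"]);print(s["q"],tool([496,104,249]),s["tcp_pos"])
E
```

```text
time: 0.6
tcp_pos: [302.4, 422.0, 249.8]
ee_rot: [0.163, 0.987, -0.001, 0.0]
ft_force: [-1.0, 0.3, 0.0]
finger_gap: 84.5
gripper_force: 0.0
time: 1.1
tcp_pos: [404.6, 255.4, 250.1]
ee_rot: [0.163, 0.987, -0.001, 0.0]
ft_force: [-0.2, 0.4, 0.4]
finger_gap: 85.1
gripper_force: 0.0
time: 1.6
tcp_pos: [497.6, 102.7, 250.0]
ee_rot: [0.163, 0.987, -0.0, 0.0]
ft_force: [-0.5, 0.7, -0.7]
finger_gap: 85.0
gripper_force: 0.0
[[297.31863964   0.         251.28184513]
 [  0.         297.31863964 190.42410394]
 [  0.           0.           1.        ]] [[ 1.05269020e-04 -9.62448352e-01 -2.71464840e-01  6.93292168e+01]
 [ 9.99999966e-01  3.65015607e-05  2.58369184e-04 -6.00892355e-01]
 [-2.38758105e-04 -2.71464858e-01  9.62448323e-01 -1.23999121e+02]
 [ 0.00000000e+00  0.00000000e+00  0.00000000e+00  1.00000000e+00]]
[ 4.86088904e-02 -6.17575825e-02  1.82652967e+00 -7.36752045e-04
  1.37672461e+00 -1.19525197e+00] [ 0.033198   -0.05678514  0.08640918] [497.55349345 102.66962344 250.02261129]
```

View pics/w0.png

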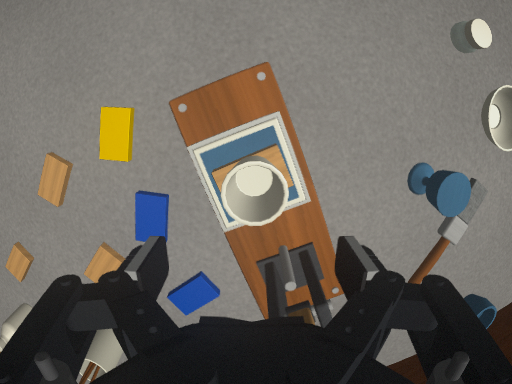

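Wrist view: the cup's rim is centred near (255,192), standing on pad0 and the plaque. The spare pads are at left (55,180), (103,262) and (19,262), with the bar and hinge at lower centre. I'll refine the cup, plaque and pad positions from this picture.

```bash
cat >> h.py <<'E'
def wcloud(c,tp,rt):
    z=c["z_map"].astype(float);K=np.array(c["intrinsics"]);v,u=np.mgrid[:z.shape[0],:z.shape[1]]
    dx=(u-K[0,2])/K[0,0];dy=(v-K[1,2])/K[1,1];th=np.hypot(dx,dy)+1e-9;t=np.tan(th)/th
    P=np.stack([dx*t*z,dy*t*z,z],-1);T=np.array(c["hand_eye"])
    X=Ro.from_quat(rt).apply((P@T[:3,:3].T+T[:3,3]).reshape(-1,3)).reshape(P.shape)+tp
    X[z==0]=np.nan;return X
E
cat > w.py <<'E'
from h import *
def wlook(c,tp,rt,cup=True):
    X=wcloud(c,tp,rt);hsv=cv2.cvtColor(c["color"],cv2.COLOR_BGR2HSV);H,S,V=[hsv[...,i].astype(int) for i in range(3)]
    def rep(l,m,amin=80):
        k,L,st,ce=cv2.connectedComponentsWithStats(m.astype(np.uint8))
        for i in range(1,k):
            if st[i,4]>amin:
                P=X[L==i];r=cv2.minAreaRect(P[:,:2].astype(np.float32));print(l,ce[i].round(),np.round(r[0],1),np.round(r[1],1),round(r[2],1),"z",np.percentile(P[:,2],[5,50,95]).round(1))
    wood=(H>7)&(H<24)&(S>80)
    near=np.hypot(X[...,0]-496,X[...,1]-103)<75
    if cup: rep("rim",near&(X[...,2]>142)&(S<80))
    rep("pad0+",near&wood&(X[...,2]>82)&(X[...,2]<120))
    rep("blueplaque",near&(H>90)&(H<130)&(S>80)&(X[...,2]>50))
    rep("pads",wood&(X[...,2]>8)&(X[...,2]<24))
    rep("rest",near&(X[...,2]>60)&(X[...,2]<84))
if __name__=="__main__":
    d=dict(np.load("w0.npz"));wlook(d,d["tp"],d["rt"])
E
python3 w.py
```

```text
rim [254. 196.] [494.7 105.7] [52.7 52.6] 71.6 z [143.8 151.8 153.1]
rim [251. 330.] [493.1 104.1] [148.5  35. ] 71.6 z [267.5 316.3 334.5]
pad0+ [275. 161.] [488.  131.5] [51.6 24.9] 35.0 z [89.6 92.2 93.4]
pad0+ [223. 173.] [479.6  78.9] [16.8 38.3] 38.1 z [86.1 92.1 93.4]
blueplaque [238. 151.] [484.5 100.5] [57.2 79.1] 2.4 z [76.5 77.7 78.8]
blueplaque [292. 193.] [526.3 136. ] [13.5 11. ] 1.3 z [76.3 77.7 78.8]
pads [258. 173.] [554.6 103.6] [338.8 129.8] 2.2 z [19.  20.3 21.6]
pads [ 53. 179.] [ 418.5 -181.4] [45.7 70.7] 44.7 z [11.  15.1 16.4]
pads [429. 261.] [731.1 321.6] [16.3 93.2] 41.3 z [ 9.6 17.1 20.3]
pads [ 18. 262.] [ 522.1 -356.1] [44.  71.3] 27.7 z [10.3 14.9 16.1]
pads [102. 263.] [ 571.  -166.1] [41.7 70.3] 31.1 z [11.5 14.9 16.2]
pads [298. 296.] [704.5 104.8] [40.3 36.5] 1.3 z [19.  20.1 21.1]
rest [245. 160.] [495.5 101. ] [103.  102.2] 2.3 z [70.2 77.  78.6]
```

```bash
python3 -m handwheel '[0.3,0.2,4,0,8.5,0.3,0.2,8,0,8.5,0.3,0.2,10.5,0,8.5,0.3,0.2,11.3,0,8.5,0.3,0.2,11.3,0,8.5]'; python3 -m handwheel '[0,0,0,0,4,0,0,0,0,4,0,0,0,0,4,0,0,0,0,4,0,0,0,0,4]' 25;python3 -m handwheel '[0,0,0,0,4,0,0,0,0,4,0,0,-0.5,0,4,0,0,-2,0,4,0,0,-4,0,4]' 25
```

```text
time: 2.15
tcp_pos: [492.5, 109.3, 136.3]
ee_rot: [0.16, 0.987, -0.0, -0.001]
ft_force: [0.7, -0.6, 0.7]
finger_gap: 85.0
gripper_force: 0.0
time: 2.65
tcp_pos: [495.3, 108.0, 139.5]
ee_rot: [0.161, 0.987, 0.001, 0.002]
ft_force: [-0.8, 0.1, 7.2]
finger_gap: 52.5
gripper_force: 25.6
time: 3.15
tcp_pos: [492.7, 107.8, 176.9]
ee_rot: [0.161, 0.987, -0.0, -0.001]
ft_force: [0.1, -0.3, -1.1]
finger_gap: 52.3
gripper_force: 26.4
```

```bash
python3 -m handwheel '[2.5,3.3,0,0,4,5.5,7,0,0,4,8.5,11,0,0,4,11.5,15,0,0,4,12.3,16.2,0,0,4]'; python3 -m handwheel '[0,0,3,0,4,0,0,6,0,4,0,0,9,0,4,0,0,11.3,0,4,0,0,11.8,0,4]';python3 -m handwheel '[0,0,0.2,0,4,0,0,0.4,0,4,0,0,0.6,0,4,0,0,0.6,0,4,0,0,0.6,0,4]'
```

```text
time: 3.65
tcp_pos: [426.6, 304.2, 177.7]
ee_rot: [0.159, 0.987, 0.001, -0.0]
ft_force: [1.1, -1.0, -1.8]
finger_gap: 52.0
gripper_force: 26.6
time: 4.15
tcp_pos: [426.4, 298.9, 56.3]
ee_rot: [0.161, 0.987, -0.002, -0.002]
ft_force: [-0.5, -0.0, -0.4]
finger_gap: 52.2
gripper_force: 26.7
time: 4.65
tcp_pos: [428.9, 300.8, 54.0]
ee_rot: [0.161, 0.987, 0.0, 0.0]
ft_force: [-0.5, 0.1, -1.0]
finger_gap: 51.9
gripper_force: 26.7
```

```bash
python3 -m handwheel '[0,0,0.1,0,4,0,0,0.2,0,4,0,0,0.3,0,4,0,0,0.3,0,4,0,0,0.3,0,4]'; python3 -m handwheel '[0,0,0.1,0,4,0,0,0.2,0,4,0,0,0.2,0,4]';python3 -m handwheel '[0,0,0.1,0,4,0,0,0.2,0,4,0,0,0.2,0,4]'
```

```text
time: 5.15
tcp_pos: [428.4, 300.6, 50.2]
ee_rot: [0.161, 0.987, -0.0, -0.0]
ft_force: [-0.3, -0.2, -1.3]
finger_gap: 51.9
gripper_force: 26.7
time: 5.45
tcp_pos: [428.4, 300.5, 48.1]
ee_rot: [0.161, 0.987, -0.0, -0.0]
ft_force: [-0.1, -0.1, -1.1]
finger_gap: 51.7
gripper_force: 26.7
time: 5.75
tcp_pos: [429.3, 300.5, 47.7]
ee_rot: [0.161, 0.987, -0.0, 0.001]
ft_force: [-3.0, -4.0, 8.4]
finger_gap: 52.2
gripper_force: 27.4
```

```bash
python3 -m handwheel '[0,0,0,0,8.5,0,0,0,0,8.5,0,0,0,0,8.5,0,0,0,0,8.5,0,0,-1,0,8.5]';  python3 -m handwheel '[0,0,-3,0,8.5,0,0,-7,0,8.5,0,0,-11,0,8.5,0,0,-14,0,8.5,0,0,-14,0,8.5]';python3 -m handwheel '[-1.4,-4.6,0,0,8.5,-2.8,-9.2,0,0,8.5,-4.3,-13.8,0,0,8.5,-5.7,-18.4,0,0,8.5,-7.1,-23,0,0,8.5]';python3 -m handwheel '[-1.4,-4.6,0,5,8.5,-2.8,-9.2,0,12,8.5,-4.3,-13.8,0,19,8.5,-5.7,-18.4,0,26.5,8.5,-7.1,-23,0,26.5,8.5]';python3 -m handwheel '[0,0,0,0,8.5,0,0,0,0,8.5]'
cat > look.py <<'E'
import sys
from w import *
s=status.state();c=vision.capture("wrist");np.savez(sys.argv[1]+".npz",tp=s["tcp_pos"],rt=s["ee_rot"],**c)
wlook(c,s["tcp_pos"],s["ee_rot"],False);cv2.imwrite("pics/%s.png"%sys.argv[1],c["color"])
R=Ro.from_quat(s["ee_rot"]).as_matrix();print(s["tcp_pos"],"tooly",np.degrees(np.arctan2(R[1,1],R[0,1])),s["q"],R[:,2])
E
python3 look.py w1
python3 - <<'E'
from h import *
c=vision.capture("scene");X=cloud(c);m=(np.hypot(X[...,0]-429,X[...,1]-300)<50)&(X[...,2]>10)&(X[...,2]<100);P=X[m]
print("cup",np.median(P[:,:2],0),np.percentile(P[:,2],[50,98]),len(P))
E
```

```text
time: 6.25
tcp_pos: [427.2, 300.0, 55.2]
ee_rot: [0.161, 0.987, -0.001, -0.001]
ft_force: [0.9, 0.3, 0.7]
finger_gap: 85.2
gripper_force: 0.0
time: 6.75
tcp_pos: [431.5, 302.2, 202.8]
ee_rot: [0.161, 0.987, 0.003, 0.004]
ft_force: [0.6, -0.1, -0.4]
finger_gap: 85.0
gripper_force: 0.0
time: 7.25
tcp_pos: [422.0, 58.4, 196.0]
ee_rot: [0.16, 0.987, -0.0, -0.0]
ft_force: [0.3, -0.5, -0.4]
finger_gap: 84.7
gripper_force: 0.0
time: 7.75
tcp_pos: [416.5, -182.5, 196.1]
ee_rot: [0.384, 0.923, 0.0, -0.0]
ft_force: [0.8, -0.0, 0.4]
finger_gap: 85.1
gripper_force: 0.0
time: 7.95
tcp_pos: [416.6, -181.2, 195.7]
ee_rot: [0.384, 0.923, 0.0, -0.001]
ft_force: [-0.7, 0.3, -0.3]
finger_gap: 85.0
gripper_force: 0.0
pad0+ [498.  58.] [495.5 102.5] [44.8 70.9] 4.6 z [84.  92.1 93.6]
blueplaque [483.  52.] [494.8 100.9] [79.9 81.3] 2.3 z [76.5 77.8 79. ]
pads [448.  81.] [553.9 102.6] [338.2 130.9] 2.2 z [13.5 20.2 21.6]
pads [253. 176.] [ 418.8 -181.3] [43.4 70.3] 44.1 z [14.1 15.3 16.5]
pads [361. 235.] [ 558.3 -142.2] [46.8 20.9] 21.2 z [10.1 15.  16.4]
pads [332. 268.] [ 563.6 -192.8] [11.6 37.7] 51.2 z [ 8.8 14.6 16. ]
pads [218. 308.] [ 512.7 -339.4] [43.9 32.6] 29.2 z [10.  14.9 16.1]
rest [476.  58.] [494.9 100.4] [103.6 103.5] 2.5 z [63.2 76.7 79.6]
[ 416.55678319 -181.24801674  195.74006331] tooly 44.83646620575294 [-5.84599658e-01 -1.50497284e-01  2.01243123e+00  4.46096289e-04
  1.28122912e+00 -1.36727141e+00] [-0.00107367  0.00122317 -0.99999868]
cup [435.49636632 298.37298456] [43.19659416 62.19360942] 286
```

```bash
python3 -m handwheel '[-0.1,0.1,4,0,8.5,-0.1,0.1,8,0,8.5,-0.1,0.1,12,0,8.5,-0.1,0.1,15.5,0,8.5,-0.1,0.1,17.4,0,8.5]'; python3 -m handwheel '[0,0,0,0,6,0,0,0,0,4,0,0,0,0,3,0,0,0,0,3,0,0,0,0,3]' 30;python3 -m handwheel '[0,0,0,0,3,0,0,0,0,3]' 30
```

```text
time: 8.55
tcp_pos: [416.9, -177.4, 19.3]
ee_rot: [0.381, 0.925, 0.001, -0.002]
ft_force: [-0.3, 0.4, 1.3]
finger_gap: 85.1
gripper_force: 0.0
time: 9.05
tcp_pos: [420.1, -181.2, 24.1]
ee_rot: [0.383, 0.924, -0.0, 0.002]
ft_force: [0.4, 2.7, 7.5]
finger_gap: 42.8
gripper_force: 31.4
time: 9.25
tcp_pos: [420.1, -181.3, 24.1]
ee_rot: [0.383, 0.924, 0.0, 0.002]
ft_force: [0.2, 3.0, 8.5]
finger_gap: 43.2
gripper_force: 31.4
```

```bash
python3 -m handwheel '[0,0,0,0,6,0,0,-0.3,0,6,0,0,-0.6,0,6,0,0,-0.6,0,3,0,0,-0.6,0,3]' 30; python3 -m handwheel '[0,0,0,0,3,0,0,0,0,3,0,0,0,0,3,0,0,0,0,3]' 35;python3 -m handwheel '[0,0,-1,0,3,0,0,-4,0,3,0,0,-8,0,3,0,0,-12,0,3,0,0,-15,0,3]' ; python3 -m handwheel '[0,0,0,0,3,0,0,0,0,3]'; python3 look.py w2
```

```text
time: 9.75
tcp_pos: [418.9, -181.0, 29.0]
ee_rot: [0.383, 0.924, -0.0, 0.0]
ft_force: [-1.2, 1.4, 6.2]
finger_gap: 42.5
gripper_force: 29.6
time: 10.15
tcp_pos: [418.9, -181.0, 29.0]
ee_rot: [0.383, 0.924, -0.0, 0.0]
ft_force: [-1.3, 1.2, 7.0]
finger_gap: 42.3
gripper_force: 34.4
time: 10.65
tcp_pos: [419.1, -181.0, 181.4]
ee_rot: [0.383, 0.924, -0.0, 0.001]
ft_force: [-0.3, -0.9, -0.2]
finger_gap: 42.2
gripper_force: 35.7
time: 10.85
tcp_pos: [419.0, -180.9, 179.2]
ee_rot: [0.383, 0.924, -0.0, 0.001]
ft_force: [0.1, 0.1, -0.8]
finger_gap: 42.4
gripper_force: 35.7
pad0+ [503.  58.] [481.3  90.1] [36.8 78.5] 37.4 z [83.1 91.5 93.2]
blueplaque [492.  46.] [495. 101.] [79.6 80.7] 2.4 z [76.5 77.7 79.1]
pads [452.  78.] [552.8 102. ] [335.9 130.9] 2.1 z [12.8 20.2 21.5]
pads [357. 250.] [ 566.7 -157.7] [45.  50.6] 30.6 z [10.9 15.1 16.2]
pads [216. 311.] [ 507.4 -328.1] [42.1 17.4] 43.1 z [ 8.9 14.8 16.1]
rest [484.  55.] [495.2  97.6] [103.2  98.3] 2.3 z [63.1 76.6 79.7]
[ 418.95744303 -180.87589318  179.15557269] tooly 45.004449572127626 [-5.80677236e-01 -1.29386298e-01  2.02650148e+00  2.42323829e-05
  1.24250723e+00 -1.36616044e+00] [ 0.00165988 -0.00106168 -0.99999806]
```

View pics/w2.png

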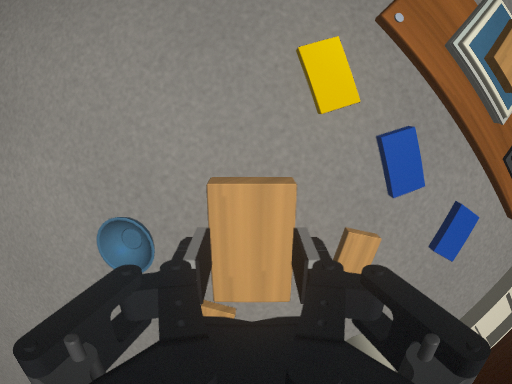

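Picture w2: the pad is held squarely between the fingers, spanning (208..297, 178..302), with its top face up.

Run:
```python
from h import *
d=dict(np.load("w2.npz"));X=wcloud(d,d["tp"],d["rt"]);h=cv2.cvtColor(d["color"],cv2.COLOR_BGR2HSV)
m=(h[...,0]>7)&(h[...,0]<24)&(h[...,1]>80)&(np.abs(X[...,2]-165)<20)
R=Ro.from_quat(d["rt"]);P=X[m];L=R.inv().apply(P-d["tp"]);top=L[L[:,2]<np.percentile(L[:,2],50)+3]
A=np.c_[top[:,:2],np.ones(len(top))];print("plane",np.linalg.lstsq(A,top[:,2],rcond=None)[0]);print("rect tool",cv2.minAreaRect(top[:,:2].astype(np.float32)),np.percentile(top[:,2],[5,50,95]))
y=np.radians(3.5);
print("shift",tool([495.5,101.5,179]))
```

```text
plane [ 4.71374308e-04 -2.42739617e-02  1.34817049e+01]
rect tool ((-1.2496490478515625, -0.5785560607910156), (44.08644485473633, 70.81390380859375), 89.92831420898438) [12.55728119 13.76250026 14.77624199]
shift [14.46643448 25.40040903 -0.11067991]
```

```bash
python3 -m handwheel '[1.4,2.5,0,0,3,3,5,0,0,3,5,8.5,0,0,3,7,12,0,0,3,7.3,12.8,0,0,3]'; python3 -m handwheel '[1.4,2.5,0,8,3,3,5,0,16.5,3,5,8.5,0,25,3,7,12,0,33,3,7.3,12.7,0,41,3]';python3 -m handwheel '[0,0,0,0,3,0,0,0,0,3,0,0,0,0,3]'
python3 - <<'E'
from h import *
s=status.state();R=Ro.from_quat(s["ee_rot"]).as_matrix();print(s["tcp_pos"],np.degrees(np.arctan2(R[1,1],R[0,1])),R[:,2],tool([496,102.7,121.5]),s["q"])
E
```

```text
time: 11.4
tcp_pos: [456.5, -35.2, 176.2]
ee_rot: [0.381, 0.924, 0.0, -0.002]
ft_force: [0.2, -0.6, -0.9]
finger_gap: 42.1
gripper_force: 35.7
time: 11.9
tcp_pos: [495.2, 105.3, 176.6]
ee_rot: [0.683, 0.73, -0.001, -0.001]
ft_force: [0.4, 0.3, -0.4]
finger_gap: 42.5
gripper_force: 35.7
time: 12.2
tcp_pos: [495.1, 101.7, 177.5]
ee_rot: [0.681, 0.732, -0.001, -0.0]
ft_force: [0.6, -0.3, -1.1]
finger_gap: 42.2
gripper_force: 35.7
[495.14264772 101.71339509 177.53453593] 4.111281022876727 [-1.54142514e-03 -4.76311553e-04 -9.99998699e-01] [0.09430274 0.10139427 5.60326715] [ 4.67298332e-02  3.56470827e-04  1.90686399e+00 -4.27534405e-04
  1.23593421e+00 -2.48850238e-02]
```

```bash
python3 -m handwheel '[0.1,0.1,2,0,3,0.1,0.1,4,0,3,0.1,0.1,5,0,3,0.1,0.1,5,0,3,0.1,0.1,5,0,3]'; python3 -m handwheel '[0,0,0.1,0,3,0,0,0.2,0,3,0,0,0.3,0,3,0,0,0.3,0,3]'; python3 -m handwheel '[0,0,0.1,0,3,0,0,0.2,0,3,0,0,0.2,0,3]'
```

```text
time: 12.7
tcp_pos: [496.8, 103.4, 128.7]
ee_rot: [0.682, 0.731, 0.0, 0.0]
ft_force: [-0.2, 0.3, 0.5]
finger_gap: 42.0
gripper_force: 35.7
time: 13.1
tcp_pos: [496.7, 104.0, 125.5]
ee_rot: [0.682, 0.731, 0.0, 0.0]
ft_force: [-0.2, -0.0, -0.0]
finger_gap: 42.6
gripper_force: 35.7
time: 13.4
tcp_pos: [496.5, 103.9, 123.1]
ee_rot: [0.682, 0.731, -0.0, -0.0]
ft_force: [-0.3, -0.5, -0.1]
finger_gap: 42.4
gripper_force: 35.7
```

```bash
python3 -m handwheel '[-0.05,0,0.1,0,3,-0.05,0,0.15,0,3,-0.05,0,0.15,0,3]'; python3 -m handwheel '[0,0,0.1,0,3,0,0,0.1,0,3]'
```

```text
time: 13.7
tcp_pos: [496.6, 103.4, 121.7]
ee_rot: [0.682, 0.731, -0.0, -0.0]
ft_force: [0.2, -0.3, -0.5]
finger_gap: 42.1
gripper_force: 35.7
time: 13.9
tcp_pos: [496.8, 103.4, 121.0]
ee_rot: [0.682, 0.731, 0.0, 0.0]
ft_force: [-0.2, -0.5, 2.4]
finger_gap: 42.2
gripper_force: 36.0
```

```bash
python3 -m handwheel '[0,0,0.05,0,3,0,0,0.05,0,6,0,0,0,0,7,0,0,0,0,7,0,0,0,0,7]'; python3 -m handwheel '[0,0,-3,0,7,0,0,-7,0,7,0,0,-11,0,7,0,0,-13,0,7,0,0,-13,0,7]'; python3 -m handwheel '[0,0,0,0,7,0,0,0,0,7]'; python3 look.py w3; python3 -c "
from m import *
blobs('scene',vision.capture('scene'))" | grep -E "hiwood|grey"
```

```text
time: 14.4
tcp_pos: [496.6, 103.4, 120.7]
ee_rot: [0.682, 0.731, -0.0, -0.0]
ft_force: [-0.5, -0.1, -0.5]
finger_gap: 70.2
gripper_force: 0.0
time: 14.9
tcp_pos: [498.8, 103.6, 254.9]
ee_rot: [0.682, 0.731, 0.003, 0.003]
ft_force: [0.5, 0.7, 0.5]
finger_gap: 69.7
gripper_force: 0.0
time: 15.1
tcp_pos: [495.6, 103.4, 248.8]
ee_rot: [0.682, 0.731, -0.001, -0.001]
ft_force: [-0.4, 0.6, -0.6]
finger_gap: 69.7
gripper_force: 0.0
pad0+ [253. 181.] [496.3 102.9] [43.7 72.1] 4.4 z [102.4 107.3 108.4]
blueplaque [222. 175.] [484.6 100.9] [57.1 78.2] 2.4 z [76.6 77.7 78.8]
blueplaque [284. 177.] [528.5 103. ] [16.3 78.7] 6.0 z [76.6 77.7 78.9]
pads [437.  28.] [733.1 321.5] [19.4 93.8] 41.5 z [10.1 17.5 20.6]
pads [283. 158.] [555.  103.9] [339.1 129.8] 2.2 z [18.9 20.3 21.6]
rest [251. 170.] [494.9 101.1] [102.9 103.2] 2.1 z [70.2 77.1 78.6]
[495.62856364 103.38080882 248.81709789] tooly 4.006394703115692 [ 4.97736751e-02 -6.27758370e-02  1.82978812e+00 -2.03652301e-05
  1.37773905e+00 -2.01470958e-02] [-3.15376006e-03 -1.77115661e-04 -9.99995011e-01]
scene hiwood px [274. 189.] 945 rect [565.  106.5] [183.7  72. ] 3.5 z [ 90.1 185.8 330.2]
scene hiwood px [158. 193.] 47 rect [ 704.8 -236.6] [ 6.1 15.4] 64.0 z [ 81.  135.1 176.3]
scene hiwood px [149. 195.] 52 rect [ 721.  -262.3] [ 7.8 10.7] 55.3 z [ 58.1 130.3 176.4]
scene hiwood px [144. 197.] 43 rect [ 741.  -260.9] [ 6.3 16. ] 53.9 z [ 84.2 137.3 174.8]
scene grey px [282. 141.] 802 rect [542.9 104.7] [150.7 119.2] 1.4 z [313.9 347.4 394.7]
```

View pics/w3.png

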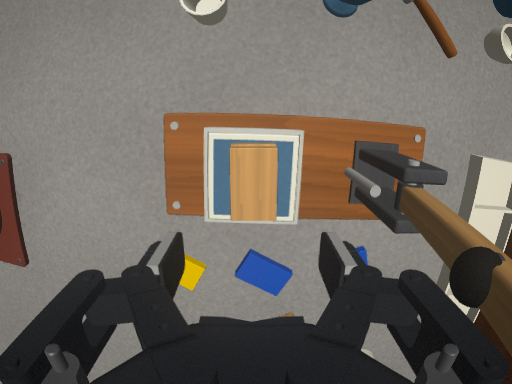

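Picture w3: the spare pad lies square on pad0 at about (253,181), top at z≈107 mm. That puts it 7 mm above foot_stop, so one spare pad is enough. Next is the bar.

```bash
python3 -m handwheel '[0,0,-4,0,8.5,0,0,-8,0,8.5,0,0,-12,0,8.5,0,0,-15.5,0,8.5,0,0,-15.5,0,8.5]'; python3 -m handwheel '[-1.4,3.7,0,0,8.5,-2.8,7.4,0,1,8.5,-4.2,11.1,0,2,8.5,-4.2,11.1,0,2,8.5,-4.2,11.1,0,2,8.5]'; python3 -m handwheel '[0,0,0,0,8.5,0,0,0,0,8.5]'
python3 - <<'E'
from h import *
s=status.state();R=Ro.from_quat(s["ee_rot"]).as_matrix();print(s["tcp_pos"],np.degrees(np.arctan2(R[1,1],R[0,1])),R[:,2],s["q"])
c=vision.capture("wrist");X=wcloud(c,s["tcp_pos"],s["ee_rot"]);h=cv2.cvtColor(c["color"],cv2.COLOR_BGR2HSV)
m=(np.abs(X[...,2]-345)<9)&(h[...,1]<60)&(np.abs(X[...,0]-610)<30)&(np.abs(X[...,1]-105)<75);P=X[m]
r=cv2.minAreaRect(P[:,:2].astype(np.float32));print("bar",r,np.percentile(P[:,2],[5,50,95]))
print("shift",tool([609.5,69,342]));cv2.imwrite("pics/w4.png",c["color"])
E
```

```text
time: 15.7
tcp_pos: [498.3, 103.5, 410.9]
ee_rot: [0.682, 0.731, 0.003, 0.003]
ft_force: [-0.4, 0.8, -0.0]
finger_gap: 84.9
gripper_force: 0.0
time: 16.2
tcp_pos: [610.2, 68.9, 402.4]
ee_rot: [0.695, 0.719, -0.002, -0.002]
ft_force: [-1.0, -0.2, -0.8]
finger_gap: 85.0
gripper_force: 0.0
time: 16.4
tcp_pos: [609.5, 69.8, 406.2]
ee_rot: [0.694, 0.72, 0.0, 0.0]
ft_force: [0.1, -0.0, 0.4]
finger_gap: 85.1
gripper_force: 0.0
[609.52372204  69.79568814 406.22686739] 2.0501231152303774 [ 5.23608519e-04  1.09393766e-04 -9.99999857e-01] [-1.45175904e-02  1.41597251e-01  1.32918884e+00  1.17564850e-04
  1.67028460e+00 -5.02873052e-02]
bar ((610.4968872070312, 105.81694030761719), (18.921588897705078, 119.48809051513672), 2.5024936199188232) [344.48394398 348.01105729 349.65516494]
shift [-0.07863816 -0.01857364  6.45652356]
```

View pics/w4.png

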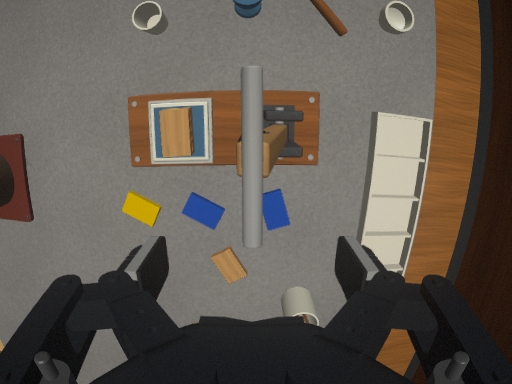

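Picture w4: the bar runs vertically at column 252 (rows 66–247), centred between the open fingers. I'll go down and pinch it on its near half.

```bash
python3 -m handwheel '[0,0.05,2.5,0,8.5,0,0.05,5,0,8.5,0,0.05,6.4,0,8.5,0,0.05,6.4,0,8.5,0,0.05,6.4,0,8.5]'; python3 -m handwheel '[0,0,0,0,4,0,0,0,0,1,0,0,0,0,0.5,0,0,0,0,0.5,0,0,0,0,0.5]' 40;python3 -m handwheel '[0,0,0,0,0.5,0,0,0,0,0.5,0,0,0,0,0.5,0,0,0,0,0.5]' 40
python3 - <<'E'
from h import *
s=status.state();print(s["tcp_pos"])
for b in np.arange(1.4,0.0,-.1).round(2).tolist()+[.05]: print(b,(22*(np.cos(1.4)-np.cos(b))).round(2),(22*(np.sin(1.4)-np.sin(b))).round(2))
E
```

```text
time: 16.95
tcp_pos: [610.8, 69.4, 342.8]
ee_rot: [0.695, 0.719, 0.0, 0.0]
ft_force: [0.5, -0.4, 1.1]
finger_gap: 85.1
gripper_force: 0.0
time: 17.45
tcp_pos: [610.7, 69.3, 342.1]
ee_rot: [0.695, 0.719, -0.0, -0.0]
ft_force: [-4.7, -0.6, 5.8]
finger_gap: 12.8
gripper_force: 40.2
time: 17.85
tcp_pos: [610.7, 69.3, 342.1]
ee_rot: [0.695, 0.719, -0.0, 0.0]
ft_force: [-3.8, -0.4, 2.6]
finger_gap: 12.8
gripper_force: 39.1
[610.69591425  69.28806517 342.11427958]
1.4 0.0 0.0
1.3 -2.15 0.48
1.2 -4.23 1.18
1.1 -6.24 2.07
1.0 -8.15 3.17
0.9 -9.94 4.45
0.8 -11.59 5.9
0.7 -13.09 7.51
0.6 -14.42 9.26
0.5 -15.57 11.13
0.4 -16.52 13.11
0.3 -17.28 15.18
0.2 -17.82 17.31
0.1 -18.15 19.48
0.05 -18.23 20.58
```

```bash
python3 -m handwheel '[0,-1.05,0.2,0,0.5,0,-2.15,0.48,0,0.5,0,-3.2,0.8,0,0.5,0,-4.23,1.18,0,0.5,0,-4.23,1.18,0,0.5]'; python3 -m handwheel '[0,-1,0.45,0,0.5,0,-2.01,0.89,0,0.5,0,-3,1.4,0,0.5,0,-3.92,1.99,0,0.5,0,-3.92,1.99,0,0.5]'
```

```text
time: 18.35
tcp_pos: [568.8, 67.7, 330.6]
ee_rot: [0.695, 0.719, 0.001, 0.001]
ft_force: [0.7, -0.5, 3.1]
finger_gap: 12.5
gripper_force: 40.3
time: 18.85
tcp_pos: [529.2, 66.1, 310.1]
ee_rot: [0.695, 0.719, -0.0, 0.0]
ft_force: [-1.1, -1.9, 3.0]
finger_gap: 12.6
gripper_force: 40.9
```

```bash
python3 -m handwheel '[0,-1.79,1.28,0,0.5,0,-3.44,2.73,0,0.5,0,-4.94,4.34,0,0.5,0,-6.27,6.09,0,0.5,0,-6.27,6.09,0,0.5]'; python3 -m handwheel '[0,-1.15,1.87,0,0.5,0,-2.1,3.85,0,0.5,0,-2.86,5.92,0,0.5,0,-3.4,8.05,0,0.5,0,-3.4,8.05,0,0.5]'
```

```text
time: 19.35
tcp_pos: [465.7, 63.7, 247.2]
ee_rot: [0.695, 0.719, -0.001, -0.0]
ft_force: [2.4, -3.5, 1.2]
finger_gap: 12.6
gripper_force: 42.5
time: 19.85
tcp_pos: [432.5, 62.5, 167.2]
ee_rot: [0.695, 0.719, -0.001, -0.0]
ft_force: [-2.5, -4.6, 4.5]
finger_gap: 12.7
gripper_force: 45.2
```

```bash
python3 -m handwheel '[0,-0.2,1.1,0,0.5,0,-0.33,2.17,0,0.5,0,-0.33,2.17,0,0.5]'; python3 -m handwheel '[0,-0.03,0.3,0,0.5,0,-0.06,0.6,0,0.5,0,-0.08,0.8,0,0.5,0,-0.08,0.8,0,0.5]'; python3 -m handwheel '[0,0,0.15,0,0.5,0,-0.02,0.3,0,0.5,0,-0.02,0.3,0,0.5]'
```

```text
time: 20.15
tcp_pos: [429.1, 62.4, 146.5]
ee_rot: [0.695, 0.719, -0.002, -0.001]
ft_force: [-5.7, -5.0, 5.8]
finger_gap: 12.3
gripper_force: 45.7
time: 20.55
tcp_pos: [428.4, 62.3, 139.2]
ee_rot: [0.695, 0.719, -0.002, -0.001]
ft_force: [-6.1, -5.8, 4.4]
finger_gap: 12.3
gripper_force: 46.0
time: 20.85
tcp_pos: [428.2, 62.3, 136.3]
ee_rot: [0.695, 0.719, -0.002, -0.001]
ft_force: [-6.3, -5.7, 4.9]
finger_gap: 12.8
gripper_force: 46.0
```

```bash
python3 -m handwheel '[0,0,0.1,0,0.5,0,0,0.2,0,0.5,0,0,0.2,0,0.5]'; python3 -m handwheel '[0,0,0.1,0,0.5,0,0,0.2,0,0.5,0,0,0.2,0,0.5]'
```

```text
time: 21.15
tcp_pos: [428.0, 62.3, 134.2]
ee_rot: [0.695, 0.719, -0.002, -0.001]
ft_force: [-5.8, -5.0, 3.2]
finger_gap: 13.2
gripper_force: 46.2
time: 21.45
tcp_pos: [427.9, 62.3, 132.1]
ee_rot: [0.695, 0.719, -0.002, -0.001]
ft_force: [-6.1, -5.6, 5.4]
finger_gap: 12.6
gripper_force: 46.2
```

Run:
```python
from h import *
s=status.state();ims=[]
for n in("wrist","scene","side"):
    c=vision.capture(n);X=wcloud(c,s["tcp_pos"],s["ee_rot"]) if n=="wrist" else cloud(c);h=cv2.cvtColor(c["color"],cv2.COLOR_BGR2HSV)
    m=(np.abs(X[...,0]-427)<25)&(X[...,1]>116)&(X[...,1]<165)&(X[...,2]>100)&(X[...,2]<160);P=X[m]
    if len(P): print(n,"bar",len(P),np.median(P,0),np.percentile(P[:,2],[5,50,95]))
    wood=(h[...,0]>7)&(h[...,0]<24)&(h[...,1]>80)
    dy=X[...,1]-(101+(X[...,0]-495.5)*.038)
    m=wood&(np.abs(dy)<13)&(X[...,0]>435)&(X[...,0]<620)&(X[...,2]>125);P=X[m]
    if len(P)>20:
        A=np.c_[P[:,0]-425,np.ones(len(P))];f=np.linalg.lstsq(A,P[:,2],rcond=None)[0];print(n,"arm top slope",f,len(P))
    m=wood&(X[...,2]>82)&(X[...,2]<118)&(np.abs(dy)<45)&(np.abs(dy)>14)&(np.abs(X[...,0]-496)<40);P=X[m]
    if len(P)>20: print(n,"pads",np.percentile(P[:,2],[5,50,95]).round(1),cv2.minAreaRect(P[:,:2].astype(np.float32)))
    ims.append(c["color"])
cv2.imwrite("pics/f.png",cv2.resize(np.hstack([ims[0][60:380,100:500],cv2.resize(ims[2][100:260,150:350],(400,320))]),(800,320)))
```

```text
wrist bar 3861 [424.31720848 136.66720605 143.96714144] [139.99311248 143.96714144 145.55893423]
wrist arm top slope [-5.92578960e-02  1.48002319e+02] 13631
wrist pads [ 91.7 107.1 108.2] ((496.18975830078125, 102.44779968261719), (44.958534240722656, 71.62399291992188), 4.424861431121826)
scene bar 58 [429.56373903 138.61686084 142.49739714] [134.58007574 142.49739714 146.13906861]
scene arm top slope [ -0.21618954 172.03350542] 416
scene pads [ 86.5 105.7 109.1] ((499.7776184082031, 102.74754333496094), (47.513465881347656, 71.91112518310547), 3.0782785415649414)
side arm top slope [-4.26610877e-02  1.42320355e+02] 286
side pads [ 85.7 102.3 107.8] ((495.8074035644531, 92.80415344238281), (41.80901336669922, 63.34777069091797), 4.79477596282959)
```

View pics/f.png

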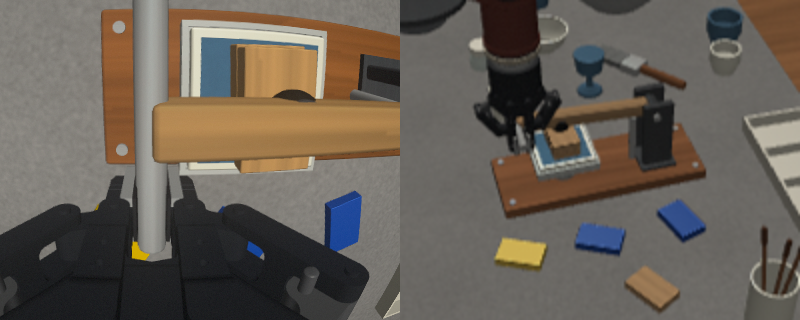

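Picture f: the arm is nearly down, with the bar (column 150, left half) still pinched. The bar has rolled about 6 mm up in the pads, and the foot is just above the stack. I'll tighten the grip and press on.

```bash
python3 -m handwheel '[0,0,0,0,0.5,0,0,0.1,0,0.5,0,0,0.2,0,0.5,0,0,0.2,0,0.5]' 80; python3 -m handwheel '[0,0,0.1,0,0.5,0,0,0.2,0,0.5,0,0,0.2,0,0.5]';  python3 -m handwheel '[0,0,0.1,0,0.5,0,0,0.1,0,0.5,0,0,0.1,0,0.5]'
```

```text
time: 22.0
tcp_pos: [427.8, 62.3, 130.1]
ee_rot: [0.695, 0.719, -0.002, -0.001]
ft_force: [-7.4, -5.6, 4.2]
finger_gap: 12.1
gripper_force: 77.9
time: 22.3
tcp_pos: [427.8, 62.3, 129.0]
ee_rot: [0.694, 0.719, -0.002, -0.001]
ft_force: [-12.2, -6.6, 11.9]
finger_gap: 12.1
gripper_force: 78.8
time: 22.6
tcp_pos: [427.8, 62.3, 128.7]
ee_rot: [0.694, 0.72, -0.002, -0.001]
ft_force: [-14.4, -5.8, 18.8]
finger_gap: 11.9
gripper_force: 79.5
```

```bash
python3 -m handwheel '[0,0,0,0,0.5,0,0,0,0,0.5,0,0,0,0,0.5,0,0,0,0,0.5,0,0,0,0,0.5]'
python3 - <<'E'
from h import *
s=status.state();c=vision.capture("wrist");X=wcloud(c,s["tcp_pos"],s["ee_rot"]);h=cv2.cvtColor(c["color"],cv2.COLOR_BGR2HSV)
wood=(h[...,0]>7)&(h[...,0]<24)&(h[...,1]>80);dy=X[...,1]-(101+(X[...,0]-495.5)*.038)
P=X[wood&(X[...,2]>100)&(X[...,2]<118)&(np.abs(dy)<45)&(np.abs(dy)>14)&(np.abs(X[...,0]-496)<40)]
print("pad",cv2.minAreaRect(P[:,:2].astype(np.float32)),np.linalg.lstsq(np.c_[P[:,:2]-[496,102],np.ones(len(P))],P[:,2],rcond=None)[0])
P=X[wood&(np.abs(dy)<10)&(X[...,0]>440)&(X[...,0]<600)&(X[...,2]>125)];print("slope",np.polyfit(P[:,0]-425,P[:,2],1))
c=vision.capture("scene");X=cloud(c);P=X[(np.hypot(X[...,0]-429,X[...,1]-300)<50)&(X[...,2]>10)&(X[...,2]<100)]
print("cup",np.median(P[:,:2],0),np.percentile(P[:,2],98))
E
```

```text
time: 23.1
tcp_pos: [427.8, 62.3, 128.7]
ee_rot: [0.694, 0.72, -0.002, -0.001]
ft_force: [-14.9, -5.6, 19.2]
finger_gap: 11.6
gripper_force: 79.5
pad ((496.0576171875, 101.67900085449219), (44.640865325927734, 70.17424011230469), 3.900878667831421) [2.06293469e-02 5.94421110e-04 1.07087290e+02]
slope [-4.35613440e-02  1.45765965e+02]
cup [431.86590608 297.97149408] 62.17716264447506
```

Everything checks out: the force is steady at 19 N, the pad is centred and flat, the arm sits at about 0.044 rad, and the cup is upright.

```bash
python3 -c "
from cell import order
print(order.close_job())"
```

```text
the job is handed in; nothing more can be done
None
```

The job is handed in: the cup stands upright on the bench at about (430, 300) mm, one spare pad lies centred on pad0, and the gripper holds the bar with the foot pressed on the stack (about 19 N at the bar, arm about 0.044 rad above its stop); the call returned no verdict.

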